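Shut down the flame photometer's gas and air

TASK

The flame photometer run is over: at the three service lines in front of you, shut the fuel gas valve (the line with the round diaphragm regulator) first, so that the flame goes out, and only then the air valve (the line with the filter bowl and knob). Push each lever round clockwise with a fingertip until it lies fully across its pipe at its stop; do not grip a lever or bear hard on the stop. Leave the plain water line's lever as it is, and do not move, lift or knock over the glassware and other things standing about.

Things in the scene. Friction and masses are not known exactly. Their poses are not given: they have to be found in the camera images.
- gas_line: the fuel gas line: its fitting is a flat round aluminium diaphragm regulator, a saucer 96 mm across, top 141 above the bench. Origin: on the bench under the valve stem; z up, x along the pipe towards the inlet. Fixed on an aluminium plate 360 x 90 mm. The three lines change places, shift a few cm and turn up to 0.2 rad.
- air_line: the compressed air line: its fitting is a square filter-regulator head 56 x 50 mm with a round knob on top (43 across, top 156 above the bench), a clear bowl under it and a gauge on its -y side, out to y -60. Origin and axes as gas_line.
- water_line: the water line: plain pipe, no fitting. Origin and axes as gas_line.
- gas_stem (a point): on the gas valve's upright stem axis, 144 mm above the bench, level with the sleeve's middle. On every line (mm, line's axes): valve at x 0, riser at x 185, fitting centred on x 118, pipe clamp at x 58, pipe axis 95 above the bench; beyond the valve a 12 mm copper tube bends down into the bench at x -115. The stem nut's top is 142 high.
- gas_lever (a joint): gas valve lever, rad. 0 = open: it lies along the pipe, pointing from the stem to the outlet (the line's -x). Grows as it turns clockwise seen from above. 1.571 = shut: square across the pipe, at its stop, pointing to the line's +y. Starts 0 to 0.3. Turning takes about 0.3 N m (4 N at the sleeve); it stays where left. Its neck flexes 1 mm at the sleeve per 2.4 N.
- gas_grip (a point): middle of the grey sleeve on the gas lever, 80 mm from the stem axis and 144 above the bench. The sleeve is 70 long (45 to 115 mm from the stem axis), 18 wide, 13 high, on a flat steel blade; under it 36 mm are free down to the copper tube.
- air_stem (a point): on the air valve's stem axis, as gas_stem.
- air_lever (a joint): air valve lever, rad, built and measured as gas_lever, starts 0 to 0.3.
- air_grip (a point): middle of the grey sleeve on the air lever, as gas_grip.
- water_stem (a point): on the water valve's stem axis, as gas_stem.
- water_lever (a joint): water valve lever, rad, built and measured as gas_lever, starts 0 to 0.3.
- water_grip (a point): middle of the grey sleeve on the water lever, as gas_grip.
- jar: white screw-cap jar, 60 diameter, 115 high, standing (mm); loose, a bystander. Origin: centre of its underside.
- amber: amber bottle, 52 diameter, 120 high, standing (mm); loose, a bystander. Origin: centre of its underside.
- stopper: grey rubber stopper, 40 diameter, 34 high, standing between the lines (mm); loose, a bystander. Origin: centre of its underside.
- vial: clear capped vial, 28 diameter, 50 high, standing between the lines (mm); loose, a bystander. Origin: centre of its underside.
- flask: conical glass flask, 82 diameter at the foot, 118 high (mm); loose, a bystander. Origin: centre of its underside.
- wash: white plastic bottle, 68 diameter, 150 high, standing (mm); loose, a bystander. Origin: centre of its underside.
- beaker: glass beaker, 72 diameter, 85 high (mm); loose, a bystander. Origin: centre of its underside.
- spanner: steel spanner lying on the bench, 160 long (mm); loose, a bystander. Origin: on the bench under its middle.

How it is judged:
On the way, in this order (a step that is already met when the one before it is completed fails the run):
1. the gas valve is shut while the air valve is still open (value of joint gas_lever above 1.48 rad and value of joint air_lever below 0.7 rad), for 0.2 s.
2. the air valve is shut and the gas valve is still shut (value of joint each of gas_lever, air_lever above 1.48 rad), for 0.2 s.
At the end, for the whole second after the job is handed in: the gas and air levers both stand at 1.48 rad or more (fully across is 1.571) and are at rest; the water lever's grip is within 12 mm of where it was, and every loose thing within 20 mm of its start (all of step 2 and distance of water_grip from where it was at the start of the episode below 0.012 m and velocity of joint gas_lever between -0.05 and 0.05 rad/s and velocity of joint air_lever between -0.05 and 0.05 rad/s and distance of each of jar, amber, stopper, vial, flask, wash, beaker, spanner from where it was at the start of the episode below 0.02 m); the robot touches nothing.
It fails at once if the air lever is moved (grip by more than 25 mm) before the gas valve is shut (distance of air_grip from where it was at the start of the episode above 0.025 m and value of joint gas_lever below 1.4 rad).
It fails at once if the water lever is moved (grip by more than 12 mm) (distance of water_grip from where it was at the start of the episode above 0.012 m).
It fails at once if a lever or line is gripped or forced: more than 40 N from the fingers (contact force between the fingers and gas_line above 40 N or contact force between the fingers and air_line above 40 N or contact force between the fingers and water_line above 40 N).
It fails at once if a bystander is moved more than 20 mm, lifted or tipped (distance of any of jar, amber, stopper, vial, flask, wash, beaker, spanner from where it was at the start of the episode above 0.02 m or angle between any of jar, amber, stopper, vial, flask, wash, beaker's own z axis and vertical above 0.3 rad).
It also fails if it takes over 51 s, if anything falls off the work surface, if the arm or the gripper's body presses on something with over 40 N, if the wrist force passes 120 N, or if a joint passes its speed limit or range.

ROBOT

A 7-joint arm with a two-finger parallel gripper is mounted at the origin on the work surface. World frame = base frame: x ahead of the robot, y to its left, z up, the work surface at z = 0. Lengths are in m, angles in rad, forces in N, time in s.
With the tool pointing down it reaches from about 0.425 to 0.975 m from the base axis. Payload 16.7 kg.
Tool frame: the origin (TCP) lies on the centre line of the jaws, within the pads' length; the fingertips stand 14 mm ahead of it and the grasp point (between the pads) lies 5 mm behind it; z points along the fingers, y is the line along which they close (so a half turn about z gives the same grasp; the last joint's range is limited). The gripper opens to 85 mm and grips with 20 to 120 N. Pads are 22 mm wide; open, the fingers measure 114 mm over their backs; the gripper's body (76 mm by 85 mm) begins 54 mm behind the grasp point. The pads swing forward as they close: fully open they stand 13 mm farther back than shut.
Start: joints at [-1.28, 0.426, 0.074, 1.606, -0.034, 1.111, -0.067], TCP at [0.287, 0.611, 0.245] pointing down, gripper open.
Joint ranges: [-2.85, 2.85], [-0.5, 2.14], [-1.23, 1.37], [0.21, 2.46], [-1.02, 4.16], [0.16, 2.05], [-2.73, 2.73]. Speed limits (rad/s): [1.89, 1.89, 2.39, 2.39, 3.01, 3.01, 3.01].

INTERFACE

Orientations are given as a unit quaternion [w, x, y, z].
In Python, from rig import manip gives the robot as it stands. The module is installed in compiled form; this text tells all that it offers. Calls block until the motion is done:
- manip.move_ptp(position, orientation): joint-space move of the TCP to a pose.
- manip.move_l(position, rot=None, max_speed=0.15, contact_N=None): straight line of the TCP; rot=None keeps the orientation; max_speed is the mean speed in m/s. With contact_N (N) it stops when the force on the tool has changed by that much, and returns True; else False.
- manip.movej(angles): joint-space move.
- manip.grip(opening, f_grip=None): finger opening in m; f_grip is the grip in N (None keeps the last); returns when the fingers have stopped.
- manip.pause(seconds).
- manip.solve_ik(position, orientation): joint angles nearest the present ones, or None.
- manip.get_image(name): name is "scene" or "top"; returns (picture, depth): 420x560x3 uint8, blue, green, red; 420x560 float32, m along the optical axis (not along the pixel's ray), 0 where there is no reading.
- manip.camera_model(name): a dict with "vfov" (degrees; the focal length in pixels is half the picture's height over the tangent of half this angle, whatever the lens; pixels are square), "cx", "cy" (the principal point, pixels), "origin" and "attitude" of the camera in the world. Camera axes: x right, y up, looking along -z (the intrinsics and any distortion apply to the point x, -y, -z); pixel columns grow to the right and rows downward; lengths in m; the calibration is good to about 2 mm. A picture is of the moment at which its call begins. camera_model takes no time and is no camera call.
A pose or a line that the arm cannot do raises manip.PlanningError and nothing moves.
- manip.job_done(): hands the job in; it is judged then, once.
Readings, each from a call of its own:
- manip.read_clock(): time.
- manip.read_q(): joint angles.
- manip.read_qvel(): joint speeds.
- manip.read_effort(): joint torques, N m.
- manip.read_ee_pos(): TCP position.
- manip.read_tool_rot(): TCP orientation.
- manip.read_force(): force on the tool from outside, world axes, zero at the start.
- manip.read_torque(): the same for the moment, N m.
- manip.read_grip_width(): finger opening in m.
- manip.read_grip_force(): force on a finger pad.
Only numpy, scipy, OpenCV 4.12 (cv2) and the standard library are available. Lean on these libraries where they do the work, as an engineer would, in place of code of your own. Each camera call takes 0.05 s, during which the arm holds its last target. There are 200 camera calls.

## Working session

There is one attempt and no reset: what is moved stays moved. The work goes in short steps, each a Python script; the robot and the scene stay as the last script left them, time stands still between calls to the robot, and variables do not carry over. Pictures are saved under pics/ and viewed, at most 10 in all, crops included, and the job is handed in when it is done.

```bash
mkdir -p pics; python3 - <<'E'
from rig import manip
import cv2,numpy as np
for n in("scene","top"):
    im,d=manip.get_image(n); cv2.imwrite(f"pics/{n}0.png",im); np.save(f"{n}0.npy",d); print(n,manip.camera_model(n),(d>0).mean())
print(manip.read_clock(),manip.read_ee_pos(),manip.read_tool_rot())
E
```

```text
scene {'vfov': 44.91844485545103, 'cx': 270.86023519176246, 'cy': 201.2992095828946, 'origin': array([1.20093019, 0.59526351, 1.06361465]), 'attitude': array([0.38985284, 0.16323285, 0.33221426, 0.84321023])} 0.996203231292517
top {'vfov': 42.3862028718931, 'cx': 287.51387270148507, 'cy': 209.07746922243376, 'origin': array([0.16881886, 0.03625352, 1.69747418]), 'attitude': array([ 0.71596181,  0.08054552, -0.07757071, -0.68912546])} 0.9957142857142857
0.1 [0.28726028 0.61043416 0.24468469] [-9.64717408e-05  2.18170050e-01  9.75910588e-01 -5.87043604e-04]
```

View pics/top0.png

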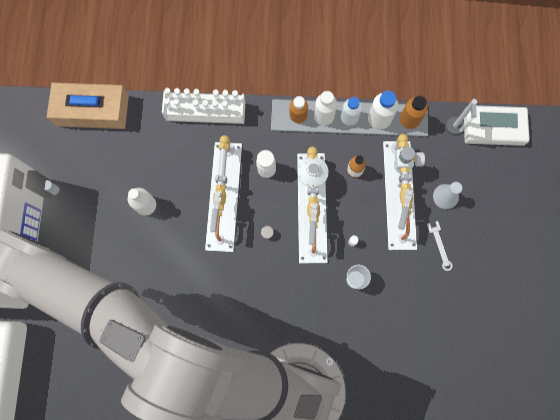

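View pics/scene0.png

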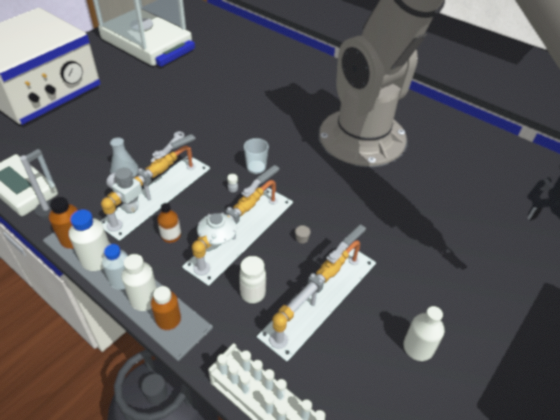

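Top view: water line on the left (~222,195), gas with its saucer in the middle (saucer 313,170), air with filter head and knob on the right (~404,157). The vial is at (353,241), stopper (267,233), beaker (358,278), jar (266,163) and amber (356,167). I'll enlarge both.

```bash
python3 - <<'E'
import cv2
a=cv2.imread("pics/top0.png")[170:270,195:435]; cv2.imwrite("pics/t1.png",cv2.resize(a,None,fx=3.3,fy=3.3,interpolation=cv2.INTER_CUBIC))
a=cv2.imread("pics/scene0.png")[120:320,90:390]; cv2.imwrite("pics/s1.png",cv2.resize(a,None,fx=2.6,fy=2.6,interpolation=cv2.INTER_CUBIC))
E
```

```text
(no output)
```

View pics/t1.png

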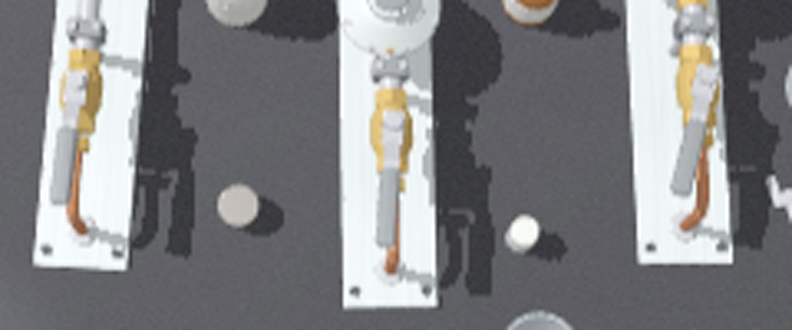

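View pics/s1.png

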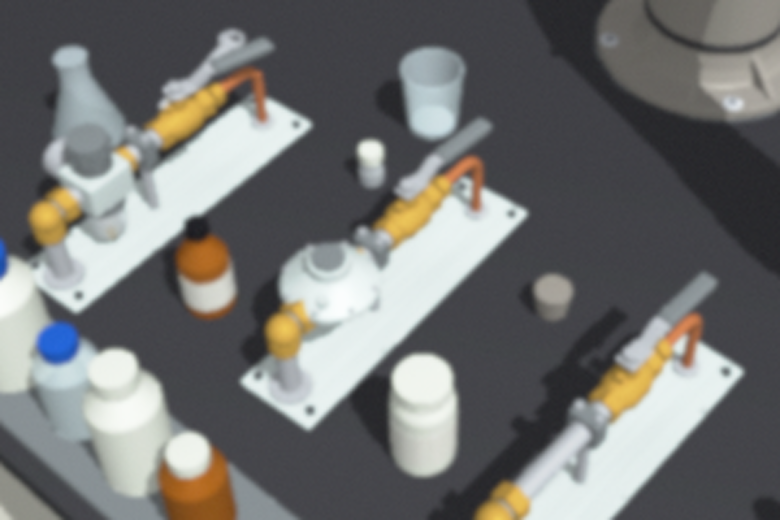

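Gas sleeve in the top crop: (391,170) to (386,244), stem ≈(393,122). Air sleeve: (697,123) to (682,192), stem ≈(706,78). In the scene crop, the gas sleeve end is ≈(485,127) and the air end ≈(268,46). Next I triangulate and cross-check with depth.

```bash
cat > h.py <<'E'
import numpy as np
from rig import manip
from scipy.spatial.transform import Rotation as R
def ray(n,u,v):
    c=manip.camera_model(n); f=210/np.tan(np.radians(c['vfov'])/2)
    w,x,y,z=c['attitude']; M=R.from_quat([x,y,z,w]).as_matrix()
    d=np.stack([(np.asarray(u,float)-c['cx'])/f,-(np.asarray(v,float)-c['cy'])/f,-np.ones(np.shape(u))],-1)
    return c['origin'],d@M.T
def atz(n,u,v,z):
    o,d=ray(n,u,v); return o+d*((z-o[2])/d[...,2])[...,None]
def tri(pt,ps):
    o1,d1=ray("top",*pt);o2,d2=ray("scene",*ps)
    s=np.linalg.lstsq(np.stack([d1,-d2],1),o2-o1,rcond=None)[0]
    a,b=o1+s[0]*d1,o2+s[1]*d2; return (a+b)/2,np.linalg.norm(a-b)
E
python3 - <<'E'
from h import *
np.set_printoptions(precision=4,suppress=True)
T=lambda u,v:(u/3.3+195,v/3.3+170); S=lambda u,v:(u/2.6+90,v/2.6+120)
P={'water':((71,131),(60,203),(651,326),(708,280)),'gas':((391,170),(386,244),(443,163),(486,127)),'air':((697,123),(682,192),(215,66),(268,46))}
for k,(a,b,c,d) in P.items():
    print(k,'tri near',*tri(T(*a),S(*c)),'far',*tri(T(*b),S(*d)))
    print('  top@.15',atz('top',*T(*a),.15),atz('top',*T(*b),.15))
for k,s in {'gas':(393,122),'air':(706,78),'water':(76,82)}.items(): print(k,'stem',atz('top',*T(*s),.146))
# plates corners z~? and line direction
for k,c in {'water':((213,143),(241,143),(206,249),(234,251)),'gas':((299,154),(326,153),(299,263),(327.5,262.5)),'air':((384.5,142),(412.5,141),(388.5,249.5),(417,249))}.items():
    p=np.array([atz('top',*q,.008) for q in c]); m=(p[0]+p[1]-p[2]-p[3])[:2]/2; print(k,'yaw',np.arctan2(m[1],m[0]),'len',np.linalg.norm(m),'c',p.mean(0)[:2])
# bystanders near
for k,q in {'vial':((353,240),.05),'stopper':((267,232),.034),'beaker':((358,278),.06),'jar':((265,158),.115)}.items(): print(k,atz('top',*q[0],q[1]))
# depth: lever points
d=np.load('top0.npy'); v,u=np.mgrid[:420,:560]; o,r=ray('top',u,v); W=o+r*d[...,None]; np.save('W.npy',W)
for k,(x0,x1,y0,y1) in {'water':(210,224,205,235),'gas':(308,318,215,250),'air':(398,412,200,232)}.items():
    w=W[y0:y1,x0:x1].reshape(-1,3); w=w[(w[:,2]>.13)&(w[:,2]<.17)]; m=w.mean(0); e=np.linalg.svd(w[:,:2]-m[:2])[2][0] ; print(k,len(w),m,'dir',e, w.min(0),w.max(0))
E
```

```text
water tri near [0.5167 0.2571 0.1329] 0.006196890545829647 far [0.447  0.2654 0.1421] 0.0033787740151603215
  top@.15 [0.5115 0.2574 0.15  ] [0.4463 0.2627 0.15  ]
gas tri near [ 0.4874 -0.0246  0.137 ] 0.008081543586663503 far [ 0.4207 -0.0227  0.1402] 0.006140644632758029
  top@.15 [ 0.487  -0.0275  0.15  ] [ 0.4208 -0.0249  0.15  ]
air tri near [ 0.54   -0.2975  0.1446] 0.004100063388651695 far [ 0.4771 -0.2837  0.1408] 0.005810281197957379
  top@.15 [ 0.54  -0.298  0.15 ] [ 0.4771 -0.2842  0.15  ]
gas stem [ 0.5316 -0.0282  0.146 ]
air stem [ 0.5827 -0.3074  0.146 ]
water stem [0.5575 0.2565 0.146 ]
water yaw 0.0009741870834668669 len 0.3552877191995847 c [0.5913 0.2582]
gas yaw 0.03445701695995356 len 0.35898131335391836 c [ 0.564 -0.03 ]
air yaw 0.02999211799198037 len 0.35789484489219037 c [ 0.6168 -0.311 ]
vial [ 0.4542 -0.1548  0.05  ]
stopper [0.472  0.1118 0.034 ]
beaker [ 0.337 -0.17   0.06 ]
jar [0.687 0.125 0.115]
water 172 [0.484  0.2625 0.1494] dir [-0.9987  0.0505] [0.4447 0.2526 0.1385] [0.5271 0.2734 0.1596]
gas 182 [ 0.4607 -0.0245  0.1489] dir [-0.9993  0.0385] [ 0.4179 -0.0334  0.1356] [ 0.5094 -0.0155  0.1583]
air 187 [ 0.5166 -0.2913  0.1487] dir [-0.9686  0.2485] [ 0.4738 -0.3122  0.1327] [ 0.5664 -0.274   0.1634]
```

```bash
cat >> h.py <<'E'
Z=0.145
class Valve:
    def __init__(s,stem,yaw): s.stem=np.array(stem);s.yaw=yaw
    def pose(s,th,off,z=Z,r=.08):
        a=s.yaw+np.pi-th                       # lever direction in the world
        u=np.array([np.cos(a),np.sin(a)]); t=np.array([u[1],-u[0]])  # clockwise tangent
        psi=np.arctan2(t[1],t[0]); p=s.stem+r*u-off*t
        return [p[0],p[1],z],[0,np.cos(psi/2),np.sin(psi/2),0]
def shut(v,th0):
    p,q=v.pose(th0,.036,.27); manip.move_ptp(p,q)
    p,q=v.pose(th0,.036); manip.move_l(p,q,max_speed=.1,contact_N=8)
    p,q=v.pose(th0,.008); hit=manip.move_l(p,q,max_speed=.02,contact_N=2.5)
    e=manip.read_ee_pos(); print('contact',hit,e,'f',manip.read_force(),manip.read_clock())
    c=v.pose(th0,0)[0]; print('offset',np.hypot(*(np.array(c)-e)[:2]))
    for th in np.arange(th0+.12,1.5,.12):
        p,q=v.pose(th,.019)
        if manip.move_l(p,q,max_speed=.06,contact_N=12): print('early stop',th,manip.read_force()); break
    print('f',manip.read_force(),manip.read_clock())
E
python3 - <<'E'
from h import *
g=Valve((.533,-.028),.034); a=Valve((.585,-.310),.030)
for v,t0 in((g,.07),(a,.28)):
    for th in (t0,.8,1.6): print(manip.solve_ik(*v.pose(th,.03)))
manip.grip(0.0)
shut(g,.07)
E
```

```text
[-0.69969929  0.25424263  0.78656326  2.21353264 -0.2603964   0.76365576
  0.22466192]
[-0.80533111  0.24531213  0.75006229  2.21384963 -0.24232513  0.76137698
 -0.65935181]
[-0.90610195  0.36822724  0.8261302   2.1115005  -0.374052    0.81014988
 -1.41634142]
[-0.11441474  0.50818433  0.7606997   1.91677066 -0.44560683  0.89202265
  0.62059688]
[-0.23134736  0.49763748  0.81144819  1.95543096 -0.46435917  0.88365298
  0.05314481]
[-0.47799291  0.69277145  1.10117584  1.90869177 -0.73490726  1.01482284
 -0.61516141]
contact True [ 0.45228296 -0.04137551  0.14481615] f [ 1.3910667  -3.0038898   0.99713854] 5.675
offset 0.016273064244189298
f [-2.30478391  0.66235403  0.77039482] 9.1167
```

```bash
cat >> h.py <<'E'
def finish(v):
    p,q=v.pose(1.50,.019); print(manip.move_l(p,q,max_speed=.04,contact_N=10),manip.read_force())
    p,q=v.pose(1.571,.010); print('stop',manip.move_l(p,q,max_speed=.02,contact_N=9),manip.read_force())
    e=manip.read_ee_pos(); c=v.pose(1.571,0)[0]; print(e,'off',np.hypot(*(np.array(c)-e)[:2]),manip.read_clock())
def leave(v):
    p,q=v.pose(1.571,.045); manip.move_l(p,q,max_speed=.1)
    p,q=v.pose(1.571,.045,.27); manip.move_l(p,q,max_speed=.2); print(manip.read_clock())
E
python3 - <<'E'
from h import *
import cv2
g=Valve((.533,-.028),.034)
finish(g); leave(g)
im,d=manip.get_image("scene"); a=im[120:320,90:390]; cv2.imwrite("pics/s2.png",cv2.resize(a,None,fx=2.6,fy=2.6,interpolation=cv2.INTER_CUBIC))
E
```

```text
False [-2.78075561  1.57122381  0.22393203]
stop True [-9.98568118  1.02269476  3.23032263]
[0.51539638 0.05181833 0.14401642] off 0.014901044548105447 10.1
11.3333
```

View pics/s2.png

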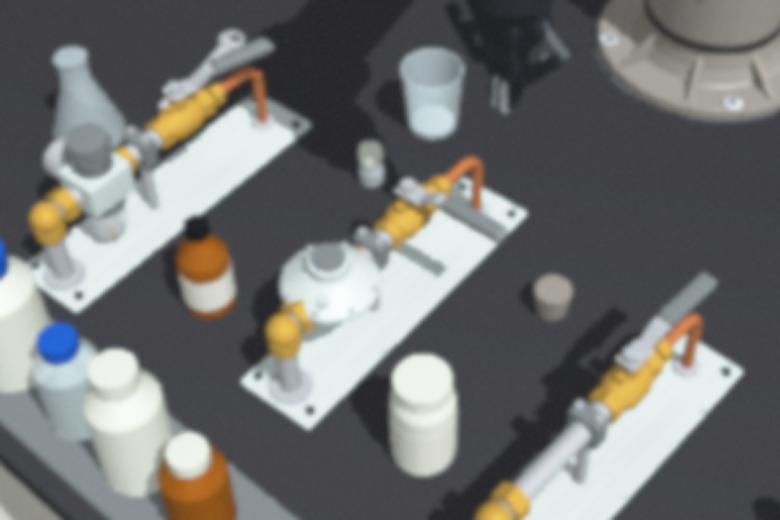

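The gas lever now lies across its pipe, with its sleeve from (440,195) to (504,235). Nothing else has moved. I'll check the angle numerically, then do the air valve.

```bash
python3 - <<'E'
from h import *
S=lambda u,v:(u/2.6+90,v/2.6+120)
b=atz('scene',*S(442,195),.15)-atz('scene',*S(503,235),.15); print('gas lever angle', .034+np.pi-np.arctan2(-b[1],-b[0]))
a=Valve((.585,-.310),.030)
shut(a,.28)
E
```

```text
gas lever angle 1.631804090258614
contact True [ 0.50338847 -0.30561527  0.14475128] f [ 0.48333309 -3.03134567  0.78510459] 15.575
offset 0.015943395066675966
f [-1.37920909 -0.06476678  0.1474883 ] 18.6917
```

```bash
python3 - <<'E'
from h import *
import cv2
a=Valve((.585,-.310),.030)
finish(a); leave(a)
im,d=manip.get_image("scene"); a=im[120:320,90:390]; cv2.imwrite("pics/s3.png",cv2.resize(a,None,fx=2.6,fy=2.6,interpolation=cv2.INTER_CUBIC))
im,d=manip.get_image("top"); a=im[120:290,190:450]; cv2.imwrite("pics/t3.png",cv2.resize(a,None,fx=3,fy=3,interpolation=cv2.INTER_CUBIC))
E
```

```text
False [-3.57575292  0.66911099 -0.02032823]
stop True [-10.42327003   1.86103599   4.06340609]
[ 0.56878368 -0.22991945  0.14405504] off 0.013833451540831447 19.575
20.8167
```

View pics/s3.png

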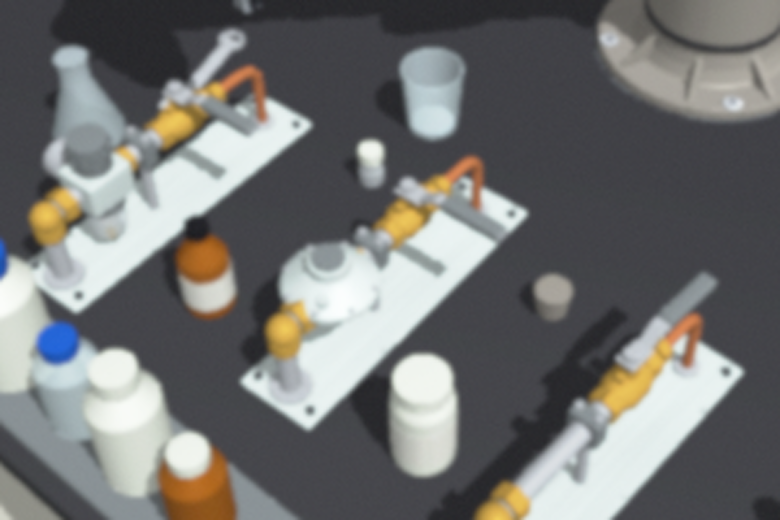

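View pics/t3.png

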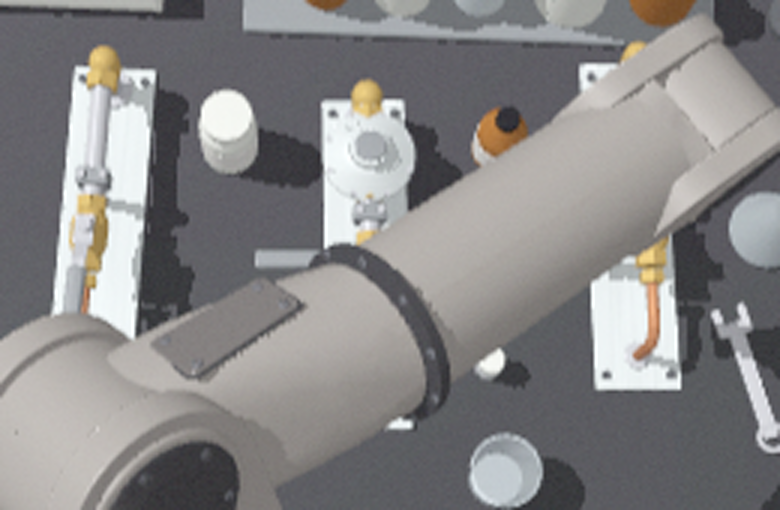

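Both levers lie across their pipes: the air sleeve runs (197,97)→(254,130), parallel to the gas one. The water lever and the bystanders in view haven't moved, and the gripper is clear. Handing in.

```bash
python3 -c "
from rig import manip
print(manip.job_done())"
```

```text
the job is handed in; nothing more can be done
None
```

I shut the gas valve first and then the air valve, each pushed with a fingertip until it met its stop at about 10 N; the final pictures show both levers fully across their pipes, with the water lever and the bystanders in view unmoved, and I handed the job in at about 21 s (no verdict was returned).

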